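# Bring the drop ball back to the release head

## Robot

A 7-joint arm with a two-finger parallel gripper is mounted at the origin on the work surface. World frame = base frame: x ahead of the robot, y to its left, z up, the work surface at z = 0. Lengths are in m, angles in rad, forces in N, time in s.
With the tool pointing down it reaches from about 0.425 to 0.875 m from the base axis. Payload 9.9 kg.
Tool frame: the origin (TCP) lies midway between the tips of the shut fingers; the grasp point (between the pads) lies 19 mm behind it; z points along the fingers, y is the direction in which the jaws open and shut (so a half turn about z gives the same grasp; the last joint's range is limited). The gripper opens to 85 mm and grips with 20 to 120 N. Pads are 22 mm wide; open, the fingers measure 114 mm over their backs; the gripper's body (76 mm by 85 mm) begins 54 mm behind the grasp point. The pads swing forward as they close: fully open they stand 13 mm farther back than shut.
Start: joints at [-0.084, 0.576, 0.025, 1.437, -0.015, 1.129, -0.057], TCP at [0.675, 0, 0.231] pointing down, gripper open.
Joint ranges: [-2.76, 2.76], [-0.34, 2.15], [-1.52, 1.57], [0.19, 2.46], [-1.09, 4.23], [0.17, 1.99], [-2.82, 2.82]. Speed limits (rad/s): [2.22, 2.22, 3.01, 3.01, 3.14, 3.14, 3.14].

## Interface

Orientations are given as a rotation vector (axis times angle).
In Python, from plant import r, viewer gives the robot as it stands.
- The arm moves only by the tool step_arm, never from a script. Its argument "deltas" is a list that holds one entry, the list of rows, each a list of 7 numbers: the opening, from 0 (shut) to 1 (fully open), then the shift along the tool's x, y, z in cm, then the turn, a rotation vector about the tool's x, y, z in degrees. A call has 1 to 5 rows; each row shifts and turns the commanded pose from where the row before left it, along the tool's axes as they then stand; what a row does not reach is not made up. A row lasts 1/12 s, in which the tool goes at most 41.7 mm and 7.16 degrees, less where a joint would pass 70% of its speed; a pose out of reach is approached as far as the arm can. A call is refused whole if a number of a shift passes 4.17 or a number of a turn 7.16, either way. A call with a gripper value outside its range is refused whole. The fingers move at their own pace and stop on an object; "grip_force" is the grip in N (left out, the last holds). Time passes only in rows, so rows that do not move let the fingers close. It gives the time, the measured TCP pose, the force and the opening at its end, in the units of the state.
- r.get_state(): the state, without advancing time (a new reading comes with each control period).
- viewer.capture(name): name is "scene" or "side" or "wrist"; returns the picture (400x640x3 uint8, blue, green, red); there is no depth.
- viewer.camera_info(name): a dict with "camera_matrix" (3x3 intrinsics, pixels), "extrinsics" (4x4, takes a point from world to camera coordinates); the wrist camera has in their place "mount" (4x4, takes a point from camera to tool coordinates, whose origin is the TCP and whose axes are the flange's). Camera axes: x right, y down, z forward; pixel columns grow to the right and rows downward; lengths in m; the calibration is good to about 2 mm. The wrist camera is an equidistant fisheye: a pixel r from the principal point sees the ray r / f radians off the axis. A picture is of the moment at which its call begins: read the wrist's pose just before it. camera_info takes no time and is no camera call.
- r.hand_in(): hands the job in, once; it reports no verdict.
The state is a dict: "time_s": time; "qpos": joint angles; "qvel": joint speeds; "joint_torque": joint torques, N m; "tool_pos": TCP position; "orientation": TCP orientation; "ft_force": force on the tool from outside, world axes, zero at the start; "ft_torque": the same for the moment, N m; "finger_gap": finger opening in m.
Only numpy, scipy, OpenCV 4.12 (cv2) and the standard library are available. Lean on these libraries where they do the work, as an engineer would, in place of code of your own. Each camera call takes 0.05 s, during which the arm holds its last target. There are 200 camera calls.

## Task

The steel drop ball has come to rest in the blue-lined return race of the impact tester, under the two keeper rails. Push it along the race, round the bend, until it drops into the pocket at the exit gap, lift it out there, and set it down gently (no dropping or throwing) on the black centring ring on the glass sample, under the release magnet, ready for the next drop. Do not bump the release head, and leave the other things where they are.

Things in the scene. Friction and masses are not known exactly. Their poses are not given: they have to be found in the camera images.
- tester: Ball impact tester, white base plate 335 x 355 mm, top 26 mm above the bench. Origin: on the bench, on the vertical axis of the round sample clamp; x points to its rear (away from the robot), y to its left. Its return race is a J-shaped channel 56 mm wide: level blue felt floor, flush with the plate, grey walls 4 mm thick with tops 58 mm above the bench. A low chute leads into its rear.
- race_start (a point): Point on the race's centre line, at floor level, where its straight left part (along tester x at y = +120 mm, from x = +115 mm at the rear to 0) meets the bend: tester x = 0, y = +120 mm. The bend is a quarter circle of 120 mm radius about the tester's origin.
- race_bend (a point): Point on the race's centre line, at floor level, where the bend ends: tester x = -120, y = 0 mm. From here the race runs straight towards tester -y to the exit gap.
- rail_end (a point): Where the keeper rails end, on the race's centre line, at rail-top height (76 mm above the bench), 40 mm before the exit pocket. The two steel rails, 6 mm rods, follow the whole race up to here, 20 mm clear either side of the centre line: through the 40 mm slot between them a closed gripper goes down, but the ball cannot come up.
- exit_gap (a point): Centre of the exit pocket, at race floor level (tester x = -120, y = -75 mm). A 28 mm square hole in the floor lets the ball settle 4 mm lower. Nothing is above; the side walls are cut away from 22 mm before this point to the end stop, which stands 28 mm beyond it (64 mm wide, top 60 mm above the bench). 35 mm are free either side of the ball in tester x, down to the base plate.
- column_foot (a point): Foot of the tester's column, at base plate height (26 mm above the bench), at tester x = +205, y = +30 mm, on a 100 mm wide tongue of the base plate. The column is 40 mm square (foot block 60 x 70 mm) and reaches 611 mm above the bench.
- drop_ball_center (a point): Centre of the bright steel drop ball, 50.8 mm in diameter, about 535 g, polished and a little slippery. It starts somewhere in the rear straight part of the race (tester y = +120 mm), its centre 51 mm above the bench; it rolls, and stops of itself within a centimetre or two when pushed slowly.
- sample: Blue round clamp, 140 mm in diameter, holding a flat glass sample whose top is 64 mm above the bench; in its middle stands the black centring ring, 44 mm outside and 36 mm inside diameter, 16 mm tall. Fixed to the tester; its origin is at the clamp's underside, 50 mm above the bench, on the tester's axis.
- seat (a point): Centre of the top face of the centring ring, 80 mm above the bench. The ball sits on the ring with its centre 18 mm above this point.
- head: Release head: a steel magnet cylinder, 50 mm in diameter, above the centring ring, underside 218 mm above the bench (120 mm above the seated ball's centre); over it a yellow arm 34 mm wide, 282 to 304 mm above the bench, runs back to the column. Fixed; its origin is the tester's. An upright tool cannot go under it; one leaning back 35 to 50 degrees, its top to the tester's front or side, can.
- spanner: Spanner, 118 mm long, lying along tester x on the right part of the base plate; origin at the middle of its underside. Leave alone.
- ball_rack: Wooden rack, 200 x 70 x 22 mm, with three sockets for balls in a row along its x; fixed. Origin at the centre of its underside.
- ball_38: Spare steel ball, 38 mm in diameter, on the middle socket of the rack; origin on its surface. Leave alone.
- ball_25: Spare steel ball, 25 mm in diameter, on an end socket of the rack; origin on its surface. Leave alone.
- glass_stack: Stack of glass sample plates, 100 x 100 x 30 mm, on the bench to the left; origin at the centre of its underside. Leave alone.
- wash_bottle: White bottle with red cap, 60 mm in diameter, 170 mm tall, standing on the bench to the left; origin at the centre of its underside. Leave alone.
- caliper: Digital caliper, 200 mm long, lying on the bench to the left; origin at the middle of its beam's underside. Leave alone.
- brush: Hand brush, 170 mm long, lying on the bench to the right; origin at its underside. Leave alone.

How it is judged:
By the outcome, as a careful person would: the job done as asked, in the order asked, and still so for the second after the job is handed in, with the robot touching nothing.
It also fails if it takes over 59 s, if anything falls off the work surface, if the arm or the gripper's body presses on something with over 40 N, if the wrist force passes 120 N, or if a joint passes its speed limit or range.

## Working session

There is one attempt and no reset: what is moved stays moved. The work goes in short steps, Python scripts to look and compute and a tool call to move; the robot and the scene stay as the last step left them, time stands still between calls to the robot, and variables do not carry over. Pictures are saved under pics/ and viewed, about 8 in all and at most 12, crops included, and the job is handed in when it is done.

Besides the shell and the picture viewer there is one more tool, called after "Emit:" by a JSON object that holds its "method" and its "body", one argument or row to a line. step_arm: Moves the arm, as the interface text tells. Its arguments: {"type":"object","properties":{"deltas":{"type":"array"},"grip_force":{"type":"number"}},"required":["deltas"]}

```bash
ls; mkdir -p pics
python3 - <<'E'
from plant import r, viewer
import cv2, numpy as np
np.set_printoptions(precision=4,suppress=True)
print(r.get_state())
for n in ["scene","side","wrist"]:
    im=viewer.capture(n); cv2.imwrite(f"pics/{n}0.png",im); print(n,viewer.camera_info(n))
a=cv2.imread("pics/scene0.png")
E
```

```text
pics
{'time_s': 0.0, 'qpos': array([-0.0838,  0.5765,  0.0248,  1.4379, -0.015 ,  1.129 , -0.0565]), 'qvel': array([ 0.0005,  0.0011,  0.0019,  0.0004, -0.0011, -0.0007,  0.0003]), 'joint_torque': array([  0.0011, -76.5754,   2.2516, -28.5966,   0.0155,   0.0125,
         0.0001]), 'tool_pos': array([0.6745, 0.    , 0.2304]), 'orientation': array([-2.2205, -2.2207,  0.002 ]), 'ft_force': array([ 0.3222, -0.1249, -0.2249]), 'ft_torque': array([0.0069, 0.0294, 0.0048]), 'finger_gap': 0.08492472140173439}
scene {'camera_matrix': array([[370.3598,   0.    , 317.6825],
       [  0.    , 370.3598, 202.3946],
       [  0.    ,   0.    ,   1.    ]]), 'extrinsics': array([[-0.3614,  0.9324,  0.0021,  0.2224],
       [ 0.7664,  0.2984, -0.5689, -0.3431],
       [-0.5311, -0.204 , -0.8224,  1.274 ],
       [ 0.    ,  0.    ,  0.    ,  1.    ]])}
side {'camera_matrix': array([[403.0616,   0.    , 321.3711],
       [  0.    , 403.0616, 200.2817],
       [  0.    ,   0.    ,   1.    ]]), 'extrinsics': array([[ 0.8528, -0.5219, -0.0188, -0.4898],
       [-0.3786, -0.5931, -0.7105,  0.2317],
       [ 0.3597,  0.6131, -0.7034,  1.005 ],
       [ 0.    ,  0.    ,  0.    ,  1.    ]])}
wrist {'camera_matrix': array([[309.7069,   0.    , 320.0291],
       [  0.    , 309.7069, 205.6142],
       [  0.    ,   0.    ,   1.    ]]), 'mount': array([[-0.0007, -0.9475, -0.3198,  0.0817],
       [ 1.    , -0.0006, -0.0004,  0.0005],
       [ 0.0002, -0.3198,  0.9475, -0.144 ],
       [ 0.    ,  0.    ,  0.    ,  1.    ]])}
```

View pics/scene0.png

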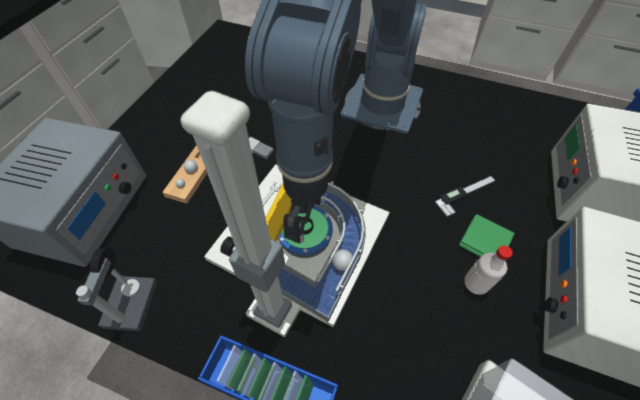

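View pics/side0.png

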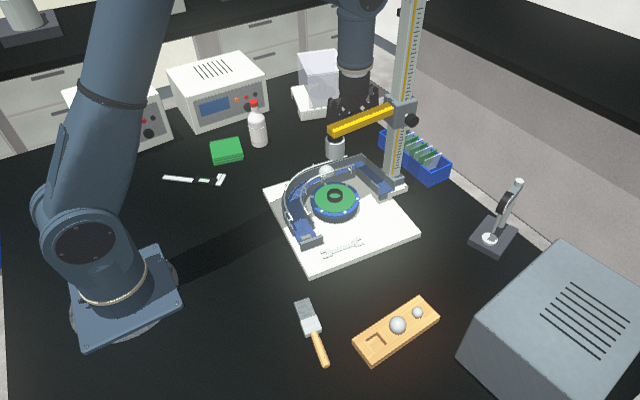

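View pics/wrist0.png

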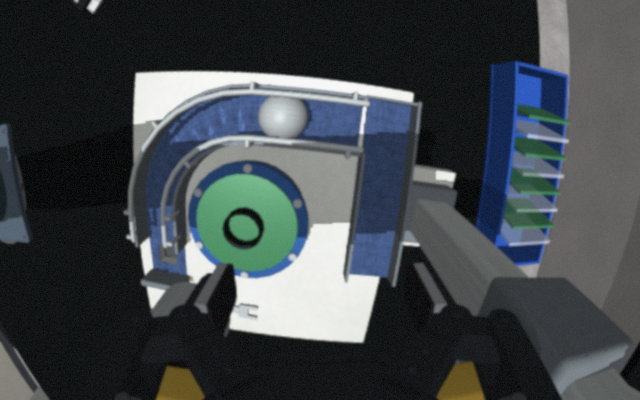

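Scene view: the column hides the front; ball at about (342,260). Side view: plate corners at about (265,190), (312,278) and (422,235), ring at (335,197), head at (335,148). Wrist view: ring at (242,228), ball at (283,116). Next I locate the tester.

```bash
cat > h.py <<'E'
import numpy as np, cv2
from plant import r, viewer
from scipy.spatial.transform import Rotation as R
np.set_printoptions(precision=4,suppress=True)
def ray(name,px,st=None):
    ci=viewer.camera_info(name);K=ci["camera_matrix"]
    v=np.array([(px[0]-K[0,2])/K[0,0],(px[1]-K[1,2])/K[1,1]])
    if name=="wrist":
        t=np.hypot(*v); d=np.r_[v/t*np.sin(t),np.cos(t)] if t>0 else np.array([0,0,1.])
        st=st or r.get_state(); Rt=R.from_rotvec(st["orientation"]).as_matrix(); M=ci["mount"]
        return np.array(st["tool_pos"])+Rt@M[:3,3], Rt@M[:3,:3]@d
    E=ci["extrinsics"]; return -E[:3,:3].T@E[:3,3], E[:3,:3].T@np.r_[v,1]
def onz(name,px,z,st=None):
    o,d=ray(name,px,st); return (o+d*(z-o[2])/d[2])
E
python3 - <<'E'
from h import *
w=cv2.imread("pics/wrist0.png"); s=cv2.imread("pics/side0.png")
hs=cv2.cvtColor(s,cv2.COLOR_BGR2HSV); hw=cv2.cvtColor(w,cv2.COLOR_BGR2HSV)
# ring
def blob(m,box,name):
    x0,y0,x1,y1=box; mm=np.zeros_like(m); mm[y0:y1,x0:x1]=m[y0:y1,x0:x1]
    c=max(cv2.findContours(mm,cv2.RETR_EXTERNAL,cv2.CHAIN_APPROX_NONE)[0],key=cv2.contourArea)
    return cv2.fitEllipse(c),cv2.contourArea(c),c
e,a,c=blob((hw[...,2]<45).astype(np.uint8),(205,190,285,262),"ring");print("ring w",e,a,onz("wrist",e[0],.078))
g=((hw[...,0]>40)&(hw[...,0]<85)&(hw[...,1]>80)).astype(np.uint8)
e,a,c=blob(g,(180,160,310,280),"g");print("glass w",e,a,onz("wrist",e[0],.064))
g=((hs[...,0]>40)&(hs[...,0]<85)&(hs[...,1]>80)).astype(np.uint8)
e,a,c=blob(g,(300,170,370,230),"g");print("glass s",e,a,onz("side",e[0],.064))
# plate in side view
m=((s.min(2)>150)&(hs[...,1]<40)).astype(np.uint8); mm=np.zeros_like(m); mm[175:285,255:430]=m[175:285,255:430]
c=max(cv2.findContours(cv2.morphologyEx(mm,cv2.MORPH_CLOSE,np.ones((3,3))),cv2.RETR_EXTERNAL,cv2.CHAIN_APPROX_NONE)[0],key=cv2.contourArea)
p=cv2.approxPolyDP(c,4,True)[:,0]
print("plate side");[print(q,onz("side",q,.026)) for q in p]
m=((w.min(2)>120)&(hw[...,1]<40)).astype(np.uint8); mm=np.zeros_like(m); mm[60:350,120:420]=m[60:350,120:420]
c=cv2.findContours(mm,cv2.RETR_EXTERNAL,cv2.CHAIN_APPROX_NONE)[0]
print("plate wrist")
for k in c:
    if cv2.contourArea(k)>300:
        for q in cv2.approxPolyDP(k,4,True)[:,0]: print(q,onz("wrist",q,.026))
print("ball",onz("wrist",(283,116),.051),onz("scene",(342,260),.051),"bottle cap",onz("side",(253,104),.165),onz("scene",(505,252),.165))
cv2.imwrite("pics/c1.png",np.vstack([cv2.resize(w[60:350,110:430],None,fx=2.0,fy=2.0,interpolation=cv2.INTER_CUBIC)]))
E
```

```text
ring w ((243.2264862060547, 227.4083709716797), (36.95623779296875, 37.77751922607422), 100.6874771118164) 1091.5 [ 0.5934 -0.0428  0.078 ]
glass w ((246.56736755371094, 221.53396606445312), (92.6152572631836, 102.43061828613281), 123.1341552734375) 7449.0 [ 0.594  -0.0417  0.064 ]
glass s ((334.2813415527344, 197.69113159179688), (27.621477127075195, 39.83193588256836), 89.81976318359375) 862.0 [ 0.5885 -0.0493  0.064 ]
plate side
[263 188] [0.4491 0.1362 0.026 ]
[309 280] [ 0.4005 -0.2268  0.026 ]
[420 235] [ 0.7265 -0.2621  0.026 ]
[392 198] [ 0.7525 -0.1095  0.026 ]
[407 190] [ 0.812  -0.1066  0.026 ]
[405 183] [ 0.8272 -0.0791  0.026 ]
[379 200] [ 0.7152 -0.0956  0.026 ]
[356 176] [0.7196 0.0285 0.026 ]
[343 181] [0.6724 0.031  0.026 ]
[359 194] [ 0.6805 -0.0431  0.026 ]
[357 212] [ 0.6327 -0.1008  0.026 ]
[343 223] [ 0.5755 -0.1146  0.026 ]
[317 218] [ 0.5241 -0.0594  0.026 ]
[308 197] [0.5454 0.0279 0.026 ]
[302 204] [0.5158 0.012  0.026 ]
[316 236] [ 0.4876 -0.1148  0.026 ]
[301 236] [ 0.4533 -0.093   0.026 ]
[301 242] [ 0.443  -0.1113  0.026 ]
[284 223] [ 0.4364 -0.0261  0.0
[... 1656 characters left out ...]
-0.2554  0.026 ]
[379 277] [ 0.7532 -0.1364  0.026 ]
[349 274] [ 0.7127 -0.1307  0.026 ]
[350 253] [ 0.7127 -0.0994  0.026 ]
[347 276] [ 0.7102 -0.1337  0.026 ]
[343 275] [ 0.7048 -0.1321  0.026 ]
[357 158] [0.7171 0.0214 0.026 ]
[258 145] [0.6039 0.0371 0.026 ]
[313 144] [0.6669 0.0373 0.026 ]
[287 138] [0.6376 0.0445 0.026 ]
[302 123] [0.6547 0.0613 0.026 ]
[296  99] [0.6483 0.0885 0.026 ]
[361 105] [0.7204 0.0821 0.026 ]
[360 148] [0.7202 0.0331 0.026 ]
[367  98] [0.7271 0.0902 0.026 ]
[412 103] [0.7794 0.0871 0.026 ]
[413  93] [0.7803 0.0987 0.026 ]
[281  74] [0.6318 0.1173 0.026 ]
ball [0.6365 0.0704 0.051 ] [0.6368 0.0702 0.051 ] bottle cap [0.5456 0.3743 0.165 ] [0.5521 0.3904 0.165 ]
```

View pics/c1.png

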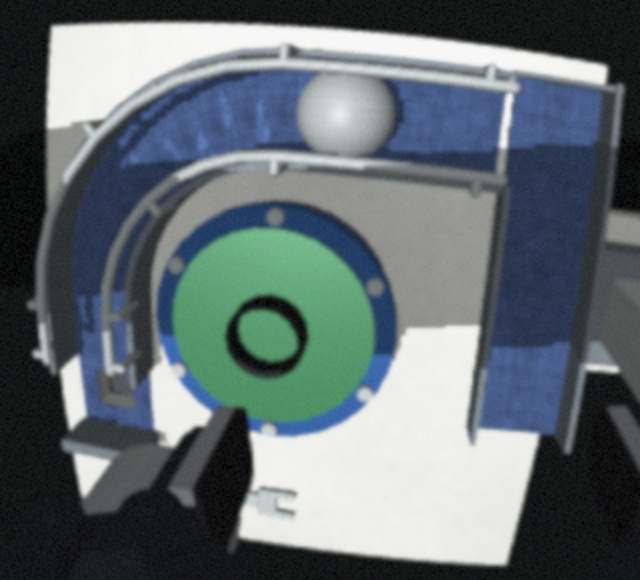

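The crop shows the plate, rails, pocket near full-image pixel (167,253), ring and ball clearly. Tester pose is about (0.594, -0.042) with yaw -6.65°. The ball is at tester x ≈ +29 mm. First move: away from the release head to the left, then align with the tester and shut the gripper.

Emit:
{"method": "step_arm", "body": {
  "deltas": [
    [[0, 2.5, 0, 0, 0, 0, 0], [0, 2.5, 0, 0, 0, 0, 0], [0, 0, 0, 0, 0, 0, 6.65], [0, 1.9, 0.8, 0, 0, 0, 0], [0, 0, 0, 0, 0, 0, 0]]
  ]
}}

```text
time_s: 0.57
tool_pos: [0.6857, 0.0723, 0.2307]
orientation: [-2.342, -2.092, -0.002]
ft_force: [-1.5, 1.3, -0.1]
finger_gap: 0.0255
```

```bash
cat >> h.py <<'E'
O=np.array([.594,-.042]); YAW=np.deg2rad(-6.65)
def T(p): # world -> tester (x,y,z)
    c,s=np.cos(YAW),np.sin(YAW); d=np.array(p[:2])-O
    return np.array([c*d[0]+s*d[1],-s*d[0]+c*d[1],p[2]])
def W(p):
    c,s=np.cos(YAW),np.sin(YAW); return np.array([O[0]+c*p[0]-s*p[1],O[1]+s*p[0]+c*p[1],p[2]])
def show(st=None):
    st=st or r.get_state(); Rt=R.from_rotvec(st["orientation"]).as_matrix()
    RT=R.from_euler("z",-YAW).as_matrix()@Rt
    print("t",round(st["time_s"],2),"tester TCP mm",1e3*T(st["tool_pos"]),"\nx,y,z axes in tester",RT.T.round(3).tolist(),"\nq",st["qpos"],"F",st["ft_force"],"gap",round(st["finger_gap"],4))
E
python3 - <<'E'
from h import *
show()
print("hole",1e3*T(onz("wrist",(167,253),.026,{"tool_pos":[.6745,0,.2304],"orientation":[-2.2205,-2.2207,.002]})))
from scipy.optimize import least_squares
D=[([-0.0838,0.5765,0.0248,1.4379,-0.015,1.129,-0.0565],[.6745,0,.2304],[-2.2205,-2.2207,.002])]
st=r.get_state(); D.append((st["qpos"],st["tool_pos"],st["orientation"]))
def fk(q,L):
    Rm=np.eye(3);p=np.zeros(3)
    for i,(a,l) in enumerate(zip("zyzyzyz",[L[0],0,L[1],0,L[2],0,L[3]])):
        Rm=Rm@R.from_euler(a,q[i]).as_matrix(); p=p+Rm@[0,0,l]
    return Rm,p
f=lambda L:np.concatenate([fk(q,L)[1]-p for q,p,o in D]+[1e-3*(np.array(L)-[.36,.42,.42,.3])])
s=least_squares(f,[.36,.42,.42,.3]);print(s.x,s.fun)
for q,p,o in D: print((fk(q,s.x)[0].T@R.from_rotvec(o).as_matrix()))
E
```

```text
t 0.57 tester TCP mm [ 77.901  124.1138 230.7085] 
x,y,z axes in tester [[-0.003, 1.0, 0.002], [1.0, 0.003, -0.0], [-0.0, 0.002, -1.0]] 
q [-0.2004  0.5996  0.0511  1.3949 -0.0341  1.1478 -0.2568] F [-1.4985  1.3097 -0.1414] gap 0.0255
hole [-123.4296  -78.0432   26.    ]
[-18.7839  -2.5488   2.2767 -22.0907] [ 0.0301 -0.0013 -0.0373 -0.0363 -0.0367  0.0374 -0.0191 -0.003   0.0019
 -0.0224]
[[ 0.0002 -1.      0.0001]
 [ 1.      0.0002 -0.0001]
 [ 0.0001  0.0001  1.    ]]
[[-0.2234 -0.9747 -0.0005]
 [ 0.9747 -0.2234  0.0045]
 [-0.0045  0.0005  1.    ]]
```

Emit:
{"method": "step_arm", "body": {
  "deltas": [
    [[0, -0.3, 0.5, 3, 0, 0, 0], [0, 0, 0, 3.5, 0, 0, 0], [0, 0, 0, 3.0, 0, 0, 0], [0, 0, 0, 1, 0, 0, 0], [0, 0, 0, 0, 0, 0, 0]]
  ]
}}

```text
time_s: 0.98
tool_pos: [0.6878, 0.064, 0.1232]
orientation: [-2.344, -2.087, 0.008]
ft_force: [-0.0, 0.7, 0.1]
finger_gap: 0.0
```

```bash
cat > kin.py <<'E'
from h import *
from scipy.optimize import least_squares
import itertools
def fk(q,L,sg):
    Rm=np.eye(3);p=np.zeros(3)
    for i,(a,l) in enumerate(zip("zyzyzyz",[L[0],0,L[1],0,L[2],0,L[3]])):
        Rm=Rm@R.from_euler(a,sg[i]*q[i]).as_matrix(); p=p+Rm@[0,0,l]
    return Rm,p
E
python3 - <<'E'
from kin import *
show(); st=r.get_state()
D=[([-0.0838,0.5765,0.0248,1.4379,-0.015,1.129,-0.0565],[.6745,0,.2304],[-2.2205,-2.2207,.002]),
([-0.2004,0.5996,0.0511,1.3949,-0.0341,1.1478,-0.2568],[.6857,.0723,.2307],[-2.342,-2.092,-.002]),
(st["qpos"],st["tool_pos"],st["orientation"])]
out=[]
for sg in itertools.product([1,-1],repeat=4):
    sg=[sg[0],1,sg[1],1,sg[2],1,sg[3]]
    f=lambda L:np.concatenate([fk(q,L,sg)[1]-p for q,p,o in D]+[1e-3*(np.array(L)-[.36,.42,.42,.3])])
    s=least_squares(f,[.36,.42,.42,.3])
    C=[fk(q,s.x,sg)[0].T@R.from_rotvec(o).as_matrix() for q,p,o in D]
    out.append((np.abs(s.fun).max(),np.abs(C[1]-C[0]).max()+np.abs(C[2]-C[0]).max(),sg,s.x))
out.sort(key=lambda a:a[1]); [print(o) for o in out[:4]]
E
```

```text
t 0.98 tester TCP mm [ 80.9133 116.1532 123.2448] 
x,y,z axes in tester [[-0.0, 1.0, -0.001], [1.0, 0.0, -0.006], [-0.006, -0.001, -1.0]] 
q [-0.1852  0.6977  0.0436  1.5125 -0.0348  0.938  -0.2468] F [-0.0401  0.6753  0.0812] gap 0.0
(np.float64(0.040454799875500824), np.float64(0.0006082656945302853), [-1, 1, -1, 1, -1, 1, -1], array([-11.3007,   0.1257,   0.6659, -11.7123]))
(np.float64(0.022690927412282066), np.float64(0.06150563378716544), [-1, 1, -1, 1, 1, 1, -1], array([0.7864, 0.6041, 0.3821, 0.8993]))
(np.float64(0.02457943507156469), np.float64(0.0698346042919748), [-1, 1, 1, 1, -1, 1, -1], array([-1.5854,  0.5234,  0.4244, -1.5612]))
(np.float64(0.055297695556816295), np.float64(0.11149613267391516), [-1, 1, 1, 1, 1, 1, -1], array([20.3939,  1.378 , -0.0815, 21.3547]))
```

Emit:
{"method": "step_arm", "body": {
  "deltas": [
    [[0, 0.38, 0.4, 1.5, 0, 0, 0], [0, 0, 0, 1.5, 0, 0, 0], [0, 0, 0, 0, 0, 0, 0], [0, 0, 0, 0, 0, 0, 0]]
  ]
}}

```text
time_s: 1.32
tool_pos: [0.6946, 0.0678, 0.097]
orientation: [2.346, 2.089, 0.001]
ft_force: [0.8, 0.5, 1.1]
finger_gap: -0.0002
```

Run:
```python
from h import *
show(); cv2.imwrite("pics/w2.png",viewer.capture("wrist")); cv2.imwrite("pics/s2.png",viewer.capture("side"))
a=cv2.imread("pics/w2.png"); b=cv2.imread("pics/s2.png")[110:260,240:440]
cv2.imwrite("pics/c2.png",np.hstack([a,cv2.copyMakeBorder(cv2.resize(b[:,50:110],(160,400)),0,0,0,0,0)]))
```

```text
t 1.32 tester TCP mm [ 87.2424 120.7551  97.024 ] 
x,y,z axes in tester [[-0.0, 1.0, 0.0], [1.0, 0.0, 0.001], [0.001, 0.0, -1.0]] 
q [-0.1877  0.7316  0.0414  1.5211 -0.0356  0.8891 -0.2504] F [0.8118 0.45   1.106 ] gap -0.0002
```

View pics/c2.png

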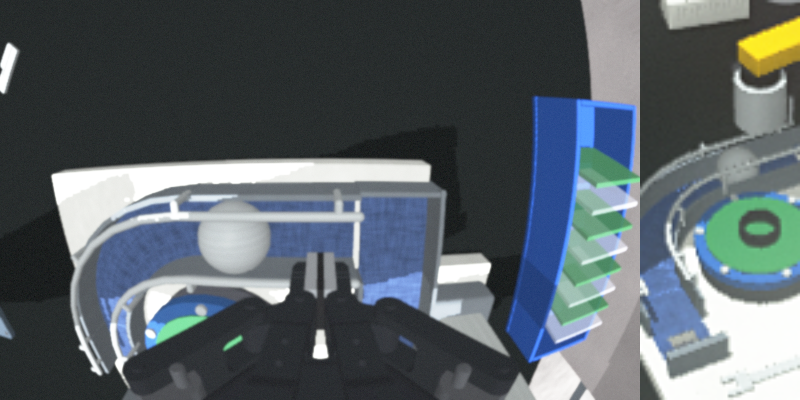

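Wrist view: finger tips at about (318,258) are between the rails, behind the ball at (234,237). Going down into the slot.

Emit:
{"method": "step_arm", "body": {
  "deltas": [
    [[0, -0.05, 0, 2, 0, 0, 0], [0, 0, 0, 2, 0, 0, 0], [0, 0, 0, 1.3, 0, 0, 0], [0, 0, 0, 0, 0, 0, 0]]
  ]
}}

```text
time_s: 1.75
tool_pos: [0.6928, 0.0671, 0.0414]
orientation: [-2.345, -2.088, 0.004]
ft_force: [-0.7, -0.5, -0.5]
finger_gap: 0.0
```

Run:
```python
from h import *
print("ball",1e3*T(onz("wrist",(234,237),.051,{"tool_pos":[.6946,.0678,.097],"orientation":[2.346,2.089,.001]})))
show()
```

```text
ball [ 28.2045 115.46    51.    ]
t 1.75 tester TCP mm [ 85.549  119.8187  41.3591] 
x,y,z axes in tester [[-0.0, 1.0, -0.001], [1.0, 0.0, -0.003], [-0.003, -0.001, -1.0]] 
q [-0.184   0.7943  0.036   1.5621 -0.0364  0.7891 -0.2491] F [-0.6997 -0.5046 -0.5195] gap 0.0
```

Emit:
{"method": "step_arm", "body": {
  "deltas": [
    [[0, -0.15, -0.8, 0, 0, 0, 0], [0, 0, -0.7, 0, 0, 0, 0], [0, 0, -0.7, 0, 0, 0, 0], [0, 0, -0.7, 0, 0, 0, 0], [0, 0, -0.7, 0, 0, 0, 0]]
  ]
}}

```text
time_s: 2.17
tool_pos: [0.658, 0.0701, 0.0444]
orientation: [2.346, 2.088, 0.002]
ft_force: [0.8, -0.1, 0.6]
finger_gap: 0.0001
```

Emit:
{"method": "step_arm", "body": {
  "deltas": [
    [[0, 0, -0.7, 0, 0, 0, 0], [0, 0, -0.7, 0, 0, 0, 0], [0, 0, -0.7, 0, 0, 0, 0], [0, 0, -0.7, 0, 0, 0, 0], [0, 0, -0.7, 0, 0, 0, 0]]
  ]
}}

```text
time_s: 2.58
tool_pos: [0.6226, 0.0741, 0.0432]
orientation: [-2.346, -2.089, 0.0]
ft_force: [1.4, -1.0, 0.4]
finger_gap: 0.0
```

```bash
sed -i 's/^O=.*YAW/O=np.array([.5935,-.0438]); YAW/' h.py
python3 - <<'E'
from h import *
show()
E
```

```text
t 2.58 tester TCP mm [ 15.2951 120.4564  43.2464] 
x,y,z axes in tester [[-0.0, 1.0, -0.0], [1.0, 0.0, -0.0], [-0.0, -0.0, -1.0]] 
q [-0.2149  0.7119  0.0353  1.7643 -0.0374  0.6662 -0.2746] F [ 1.4004 -0.9515  0.3684] gap 0.0
```

Emit:
{"method": "step_arm", "body": {
  "deltas": [
    [[0, 0, -0.7, 0, 0, 0, 0], [0, 0, -0.7, 0, 0, 0, 0], [0, -0.026, -0.785, 0, 0, 0, -3.75], [0, -0.026, -0.785, 0, 0, 0, -3.75], [0, -0.026, -0.785, 0, 0, 0, -3.75]]
  ]
}}

```text
time_s: 3.0
tool_pos: [0.5857, 0.0763, 0.0435]
orientation: [2.126, 2.312, 0.001]
ft_force: [1.3, -0.5, 0.8]
finger_gap: -0.0001
```

Run:
```python
from h import *
show(); cv2.imwrite("pics/s3.png",cv2.resize(viewer.capture("side")[120:270,240:440],None,fx=4,fy=4,interpolation=cv2.INTER_CUBIC))
```

```text
t 3.0 tester TCP mm [-21.6752 118.392   43.4764] 
x,y,z axes in tester [[-0.199, 0.98, 0.0], [0.98, 0.199, 0.001], [0.001, 0.0, -1.0]] 
q [-0.1958  0.6717 -0.0207  1.8632  0.0226  0.6061 -0.1467] F [ 1.2848 -0.4565  0.7884] gap -0.0001
```

View pics/s3.png

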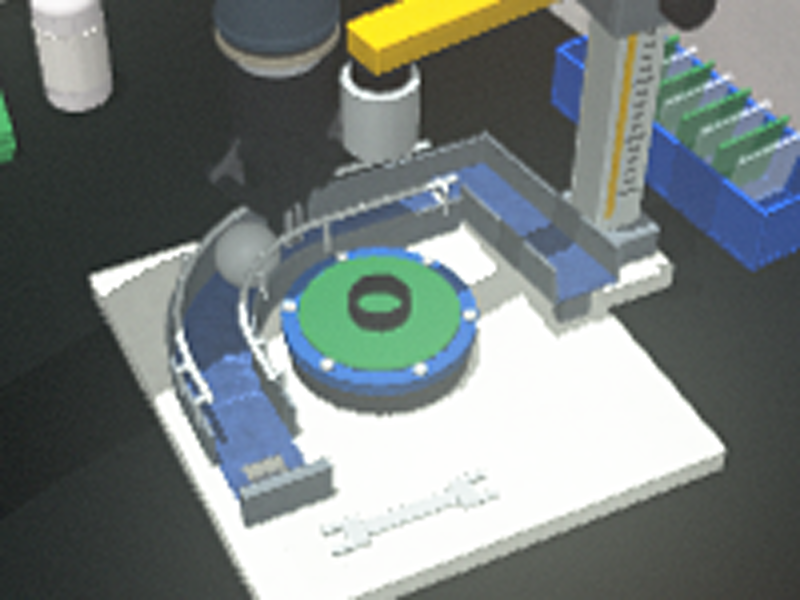

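Side crop: ball at (245,252) rolling ahead of the fingers into the bend, nothing touched. Continuing round.

Emit:
{"method": "step_arm", "body": {
  "deltas": [
    [[0, -0.026, -0.785, 0, 0, 0, -3.75], [0, -0.026, -0.785, 0, 0, 0, -3.75], [0, -0.026, -0.785, 0, 0, 0, -3.75], [0, -0.026, -0.785, 0, 0, 0, -3.75], [0, -0.026, -0.785, 0, 0, 0, -3.75]]
  ]
}}

```text
time_s: 3.47
tool_pos: [0.5482, 0.0669, 0.0435]
orientation: [1.723, 2.626, 0.002]
ft_force: [0.8, -0.8, 2.4]
finger_gap: -0.0001
```

Emit:
{"method": "step_arm", "body": {
  "deltas": [
    [[0, -0.026, -0.785, 0, 0, 0, -3.75], [0, -0.026, -0.785, 0, 0, 0, -3.75], [0, -0.026, -0.785, 0, 0, 0, -3.75], [0, -0.026, -0.785, 0, 0, 0, -3.75], [0, -0.026, -0.785, 0, 0, 0, -3.75]]
  ]
}}

```text
time_s: 3.88
tool_pos: [0.5155, 0.0458, 0.0436]
orientation: [1.272, 2.871, 0.002]
ft_force: [2.4, 1.1, 2.3]
finger_gap: -0.0001
```

Run:
```python
from h import *
show(); p=T(r.get_state()["tool_pos"]); print(np.hypot(p[0],p[1]),np.degrees(np.arctan2(-p[0],p[1])))
```

```text
t 3.88 tester TCP mm [-87.839   79.9911  43.5647] 
x,y,z axes in tester [[-0.753, 0.658, -0.0], [0.658, 0.753, 0.002], [0.001, 0.001, -1.0]] 
q [-0.0418  0.6043 -0.2034  2.0498  0.2375  0.5076  0.3186] F [2.3518 1.0917 2.2681] gap -0.0001
0.11880349376570308 47.67727340408312
```

Emit:
{"method": "step_arm", "body": {
  "deltas": [
    [[0, -0.01, -0.785, 0, 0, 0, -3.75], [0, -0.01, -0.785, 0, 0, 0, -3.75], [0, -0.026, -0.785, 0, 0, 0, -3.75], [0, -0.026, -0.785, 0, 0, 0, -3.75], [0, -0.026, -0.785, 0, 0, 0, -3.75]]
  ]
}}

```text
time_s: 4.3
tool_pos: [0.4909, 0.0154, 0.0435]
orientation: [0.787, 3.04, 0.002]
ft_force: [0.9, 2.3, 2.0]
finger_gap: -0.0001
```

Emit:
{"method": "step_arm", "body": {
  "deltas": [
    [[0, -0.026, -0.785, 0, 0, 0, -3.75], [0, -0.026, -0.785, 0, 0, 0, -3.75], [0, -0.026, -0.785, 0, 0, 0, -3.75], [0, -0.026, -0.785, 0, 0, 0, -3.75], [0, -0.026, -0.785, 0, 0, 0, -3.75]]
  ]
}}

```text
time_s: 4.72
tool_pos: [0.477, -0.0219, 0.0433]
orientation: [-0.282, -3.129, -0.0]
ft_force: [-0.5, 0.3, 1.1]
finger_gap: 0.0001
```

Run:
```python
from h import *
show(); p=T(r.get_state()["tool_pos"]); print(np.hypot(p[0],p[1]),np.degrees(np.arctan2(-p[0],p[1])))
cv2.imwrite("pics/s4.png",np.hstack([cv2.resize(viewer.capture("side")[170:270,240:340],None,fx=4,fy=4,interpolation=cv2.INTER_CUBIC),viewer.capture("wrist")[:,120:520]]))
```

```text
t 4.72 tester TCP mm [-118.2077    8.2891   43.3225] 
x,y,z axes in tester [[-0.998, 0.064, 0.0], [0.064, 0.998, 0.0], [-0.0, 0.0, -1.0]] 
q [ 0.2162  0.5859 -0.3911  2.1444  0.4622  0.4918  0.8625] F [-0.5382  0.2509  1.142 ] gap 0.0001
0.11849798868091095 85.9888090648387
```

View pics/s4.png

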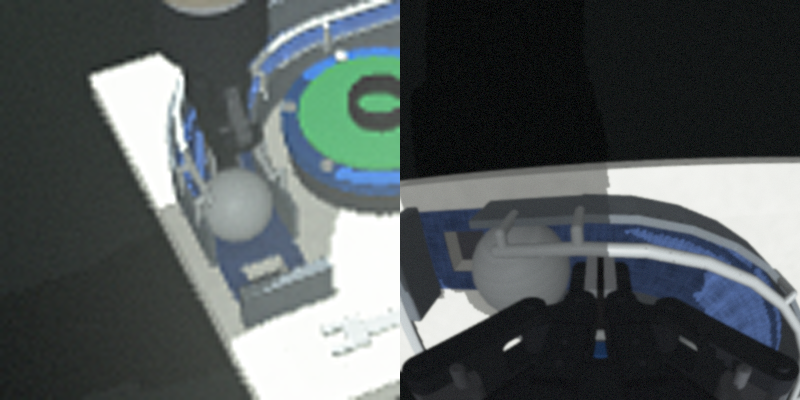

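The ball is ahead of the fingers near the rail end, with the pocket just beyond. Last straight, slower.

Emit:
{"method": "step_arm", "body": {
  "deltas": [
    [[0, 0, -0.6, 0, 0, 0, -3.6], [0, 0.05, -0.6, 0, 0, 0, 0], [0, 0, -0.6, 0, 0, 0, 0], [0, 0, -0.6, 0, 0, 0, 0], [0, 0, -0.6, 0, 0, 0, 0]]
  ]
}}

```text
time_s: 5.23
tool_pos: [0.473, -0.0517, 0.0433]
orientation: [0.189, 3.136, 0.0]
ft_force: [0.6, 0.4, 1.6]
finger_gap: 0.0003
```

Emit:
{"method": "step_arm", "body": {
  "deltas": [
    [[0, 0, -0.5, 0, 0, 0, 0], [0, 0, -0.4, 0, 0, 0, 0], [0, 0, -0.3, 0, 0, 0, 0], [0, 0, 0, 0, 0, 0, 0], [0, 0, 0, 0, 0, 0, 0]]
  ]
}}

```text
time_s: 5.65
tool_pos: [0.4715, -0.0635, 0.0433]
orientation: [-0.187, -3.136, -0.0]
ft_force: [-0.0, -0.5, 0.0]
finger_gap: 0.0003
```

Run:
```python
from h import *
show()
cv2.imwrite("pics/s5.png",np.hstack([cv2.resize(viewer.capture("side")[170:270,240:340],None,fx=4,fy=4,interpolation=cv2.INTER_CUBIC),viewer.capture("wrist")[:,120:520]]))
```

```text
t 5.65 tester TCP mm [-118.8809  -33.7271   43.2789] 
x,y,z axes in tester [[-1.0, 0.003, 0.0], [0.003, 1.0, 0.0], [-0.0, 0.0, -1.0]] 
q [ 0.3208  0.5875 -0.416   2.1485  0.4893  0.4965  0.9821] F [-0.036  -0.5114  0.0387] gap 0.0003
```

View pics/s5.png

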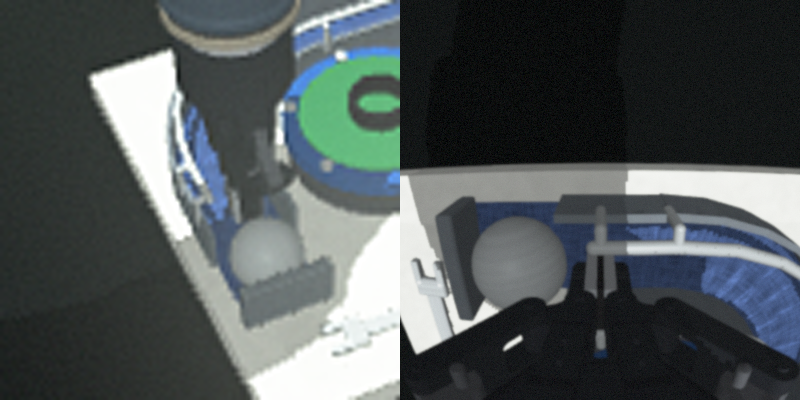

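Run:
```python
from h import *
im=cv2.imread("pics/s5.png")
for name,px in (("wrist",(239,263)),("side",(306.75,233.75))):
    print(name,[(1e3*T(onz(name,px,z))).round(1) for z in (.047,.051)])
o1,d1=ray("wrist",(239,263));o2,d2=ray("side",(306.75,233.75))
d1/=np.linalg.norm(d1);d2/=np.linalg.norm(d2)
t=np.linalg.lstsq(np.c_[d1,-d2],o2-o1,rcond=None)[0]; print(1e3*T(o1+d1*t[0]),1e3*T(o2+d2*t[1]))
```

```text
wrist [array([-121.4,  -76.8,   47. ]), array([-123.6,  -75.6,   51. ])]
side [array([-122.6,  -81.5,   47. ]), array([-123.8,  -84.7,   51. ])]
[-119.5995  -77.8005   43.8893] [-121.4461  -78.2412   42.9822]
```

Ball triangulates to tester (-120.5, -78, 43.5) mm, so it is in the pocket. Lift clear, turn the jaws to lie along tester x, and open above the ball.

Emit:
{"method": "step_arm", "body": {
  "deltas": [
    [[0, 0, 0.2, -1.5, 0, 0, 0], [0, 0, 0, -3, 0, 0, 0], [0, 0, 0, -3, 0, 0, 0], [0, 0, 0, -3, 0, 0, 0], [0.4, 0, 0, 0, 0, 0, 7.1]]
  ]
}}

```text
time_s: 6.17
tool_pos: [0.4742, -0.0608, 0.1529]
orientation: [0.374, 3.112, 0.001]
ft_force: [1.4, -0.8, -0.6]
finger_gap: 0.0111
```

Emit:
{"method": "step_arm", "body": {
  "deltas": [
    [[0.8, 0, 0, 0, 0, 0, 7.1], [0.8, 0, 0, 0, 0, 0, 7.1], [0.8, 0, 0, 0, 0, 0, 7.1], [0.8, 0, 0, 0, 0, 0, 7.1], [0.8, 0, 0, 0, 0, 0, 7.1]]
  ]
}}

```text
time_s: 6.58
tool_pos: [0.4717, -0.061, 0.1484]
orientation: [1.321, 2.85, 0.0]
ft_force: [-0.0, 0.8, -0.3]
finger_gap: 0.0685
```

Emit:
{"method": "step_arm", "body": {
  "deltas": [
    [[0.8, 0, 0, 0, 0, 0, 7.1], [0.8, 0, 0, 0, 0, 0, 7.1], [0.8, 0, 0, 0, 0, 0, 7.1], [0.8, 0, 0, 0, 0, 0, 7.1], [0.8, 0, 0, 0, 0, 0, 7.1]]
  ]
}}

```text
time_s: 7.0
tool_pos: [0.4717, -0.061, 0.1483]
orientation: [-2.127, -2.312, -0.0]
ft_force: [0.3, -0.4, 0.4]
finger_gap: 0.0686
```

Emit:
{"method": "step_arm", "body": {
  "deltas": [
    [[0.8, 0, 0, 0, 0, 0, 7.1], [0.8, 0, 0, 0, 0, 0, 4.8], [0.8, -2, 0, 0, 0, 0, 0], [0.8, -2, 0, 0, 0, 0, 0], [0.8, 0, 0, 0, 0, 0, 0]]
  ]
}}

```text
time_s: 7.42
tool_pos: [0.4663, -0.1042, 0.1482]
orientation: [2.352, 2.082, -0.002]
ft_force: [-0.3, -1.2, 0.6]
finger_gap: 0.0683
```

Run:
```python
from h import *
show(); cv2.imwrite("pics/w6.png",viewer.capture("wrist"))
```

```text
t 7.42 tester TCP mm [-119.3173  -74.7303  148.2339] 
x,y,z axes in tester [[0.005, 1.0, -0.002], [1.0, -0.005, -0.0], [-0.0, -0.002, -1.0]] 
q [ 0.2026  0.3926 -0.1126  2.0496  0.0692  0.7033 -0.0759] F [-0.2667 -1.1812  0.6415] gap 0.0683
```

View pics/w6.png

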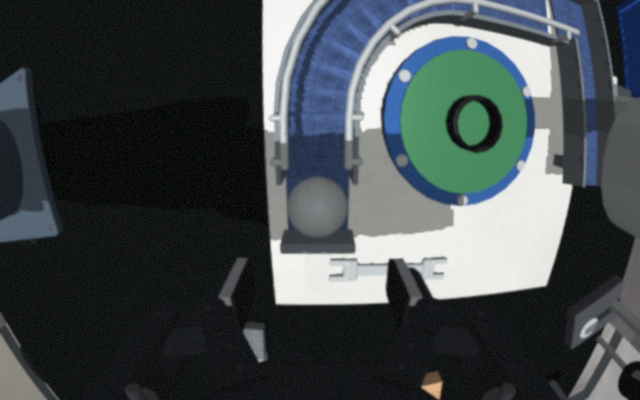

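Ball at (318,207) seated against the pocket between cut-away walls; ring at (474,123); the jaws straddle the ball's column in x. Refining both positions.

Run:
```python
from kin import *
w=cv2.imread("pics/w6.png"); hw=cv2.cvtColor(w,cv2.COLOR_BGR2HSV)
st=r.get_state()
m=((hw[...,1]<60)&(hw[...,2]>40)).astype(np.uint8); mm=np.zeros_like(m); mm[172:236,284:352]=m[172:236,284:352]
c=max(cv2.findContours(mm,cv2.RETR_EXTERNAL,cv2.CHAIN_APPROX_NONE)[0],key=cv2.contourArea)
print(cv2.fitEllipse(c),cv2.minEnclosingCircle(c))
print("ball",1e3*T(onz("wrist",(318,207),.0472)))
m=(hw[...,2]<45).astype(np.uint8); mm=np.zeros_like(m); mm[85:160,440:512]=m[85:160,440:512]
for c in cv2.findContours(mm,cv2.RETR_CCOMP,cv2.CHAIN_APPROX_NONE)[0]:
    if cv2.contourArea(c)>200: e=cv2.fitEllipse(c);print("ring",e,1e3*T(onz("wrist",e[0],.08)),1e3*T(onz("wrist",e[0],.072)))
m=((hw[...,0]>95)&(hw[...,0]<125)&(hw[...,1]>100)|(hw[...,0]>40)&(hw[...,0]<85)&(hw[...,1]>80)).astype(np.uint8); mm=np.zeros_like(m); mm[30:212,376:545]=m[30:212,376:545]
c=max(cv2.findContours(mm,cv2.RETR_EXTERNAL,cv2.CHAIN_APPROX_NONE)[0],key=cv2.contourArea);e=cv2.fitEllipse(c);print("clamp",e)
g=np.array([T(onz("wrist",q,.064))[:2] for q in c[:,0]])*1e3
# circle fit on plane
A=np.c_[2*g,np.ones(len(g))];s=np.linalg.lstsq(A,(g**2).sum(1),rcond=None)[0];print("clamp circle",s[:2],np.sqrt(s[2]+s[:2]@s[:2]))
m=((hw[...,0]>40)&(hw[...,0]<85)&(hw[...,1]>80)).astype(np.uint8); mm*=0; mm[30:212,376:545]=m[30:212,376:545]
c=max(cv2.findContours(mm,cv2.RETR_EXTERNAL,cv2.CHAIN_APPROX_NONE)[0],key=cv2.contourArea)
g=np.array([T(onz("wrist",q,.064))[:2] for q in c[:,0]])*1e3
A=np.c_[2*g,np.ones(len(g))];s=np.linalg.lstsq(A,(g**2).sum(1),rcond=None)[0];print("glass circle",s[:2],np.sqrt(s[2]+s[:2]@s[:2]))
# kinematics with offsets
sg=[-1,1,-1,1,-1,1,-1]
D=[([-0.0838,0.5765,0.0248,1.4379,-0.015,1.129,-0.0565],[.6745,0,.2304]),([-0.2004,0.5996,0.0511,1.3949,-0.0341,1.1478,-0.2568],[.6857,.0723,.2307]),
([-0.1852,0.6977,0.0436,1.5125,-0.0348,0.938,-0.2468],[.6878,.064,.1232]),([-0.184,0.7943,0.036,1.5621,-0.0364,0.7891,-0.2491],[.6928,.0671,.0414]),
([-0.2149,0.7119,0.0353,1.7643,-0.0374,0.6662,-0.2746],[.6226,.0741,.0432]),([-0.0418,0.6043,-0.2034,2.0498,0.2375,0.5076,0.3186],[.5155,.0458,.0436]),
([0.3208,0.5875,-0.416,2.1485,0.4893,0.4965,0.9821],[.4715,-.0635,.0433]),([0.2026,0.3926,-0.1126,2.0496,0.0692,0.7033,-0.0759],[.4663,-.1042,.1482])]
np.save("D.npy",np.array([np.r_[a,b] for a,b in D]))
def fk2(q,P):
    Rm=np.eye(3);p=np.zeros(3)
    for i,a in enumerate("zyzyzyz"):
        Rm=Rm@R.from_euler(a,sg[i]*q[i]).as_matrix(); p=p+Rm@P[3*i:3*i+3]
    return Rm,p
P0=np.zeros(21);P0[2]=.36;P0[8]=.42;P0[14]=.4;P0[20]=.3
f=lambda P:np.concatenate([fk2(q,P)[1]-p for q,p in D]+[3e-3*(P-P0)])
s=least_squares(f,P0);np.save("P.npy",s.x);print(s.x.reshape(7,3),np.abs(s.fun[:24]).max())
# IK: lean left by th about grasp centre at seat
C=fk2(D[0][0],s.x)[0].T@R.from_rotvec([-2.2205,-2.2207,.002]).as_matrix()
lo=np.array([-2.76,-.34,-1.52,.19,-1.09,.17,-2.82]);hi=np.array([2.76,2.15,1.57,2.46,4.23,1.99,2.82])
for side in (1,-1):
  for th in (30,40,45,50):
    ez=np.array([0,-side*np.sin(np.radians(th)),-np.cos(np.radians(th))]); ey=np.array([1.,0,0]); Rt=np.c_[np.cross(ey,ez),ey,ez]
    Rw=R.from_euler("z",YAW).as_matrix()@Rt
    pos=W(np.array([0,0,.098]))+Rw@[0,0,.02]
    best=None
    for k in range(12):
        g=lambda q:np.r_[10*(fk2(q,s.x)[1]-pos),R.from_matrix((fk2(q,s.x)[0]@C).T@Rw).as_rotvec()]
        q0=np.array(D[7][0])+(np.random.default_rng(k).normal(0,.6,7) if k else 0)
        t=least_squares(g,np.clip(q0,lo+.01,hi-.01),bounds=(lo,hi))
        if best is None or t.cost<best.cost-1e-9: best=t
    print(side,th,best.cost,best.x)
```

```text
((317.8327941894531, 206.39393615722656), (68.99783325195312, 77.43429565429688), 81.29582977294922) ((317.5, 203.5), 45.98379135131836)
ball [-120.4762  -75.2795   47.2   ]
ring ((473.8296203613281, 123.09313201904297), (52.77202606201172, 55.44163513183594), 141.9355010986328) [-5.0556  0.5573 80.    ] [-0.7903  0.2456 72.    ]
ring ((471.7942810058594, 122.52605438232422), (37.03701400756836, 46.37311553955078), 0.6801010966300964) [-6.8405  0.8421 80.    ] [-2.6425  0.5411 72.    ]
clamp ((457.962890625, 119.44853973388672), (147.77696228027344, 163.78196716308594), 169.04995727539062)
clamp circle [-3.2562  1.0698] 66.78827552369033
glass circle [-0.8787  0.1515] 57.52034553740075
[[-0.001  -0.0077  0.2776]
 [ 0.0002 -0.0077  0.0836]
 [-0.0004 -0.0154  0.5036]
 [-0.0014 -0.0154 -0.0044]
 [ 0.0014 -0.0004  0.3956]
 [-0.0011 -0.0004  0.036 ]
 [ 0.      0.0001  0.336 ]] 6.471429967247477e-05
1 30 1.590382729362744e-16 [-0.3678  0.735   0.1349  1.7736  0.5085  0.9079 -0.7458]
1 40 1.5263479165701637e-17 [-0.4466  0.8042  0.1496  1.7406  0.6109  1.027  -0.8771]
1 45 6.793241488486598e-18 [-0.4686  0.8416  0.1359  1.7214  0.6631  1.0981 -0.9404]
1 50 1.477477048777893e-16 [-0.5512  0.8939  0.2334  1.7037  0.6416  1.1183 -0.9336]
-1 30 1.121347921830978e-22 [ 0.5949  0.7535 -0.4995  1.7951 -0.2835  0.7286  0.3103]
-1 40 7.434363381985219e-17 [ 0.6068  0.8017 -0.3929  1.7745 -0.5604  0.8341  0.6188]
-1 45 2.4286966724062943e-10 [ 0.7259  0.8675 -0.5436  1.7569 -0.4949  0.8369  0.5797]
-1 50 3.56500083901561e-20 [ 0.8436  0.9537 -0.7101  1.7377 -0.3931  0.8363  0.5053]
```

Everything is consistent: ball at (-120.5,-75.3), seat at about (-0.7,0). The left-leaning placing pose is reachable with ample joint margin. Descend and grip.

Emit:
{"method": "step_arm", "body": {
  "deltas": [
    [[0.8, -0.06, -0.12, 3, 0, 0, 0], [0.8, 0, 0, 3, 0, 0, 0], [0.8, 0, 0, 3, 0, 0, 0], [0.8, 0, 0, 1.8, 0, 0, 0], [0.8, 0, 0, 0.8, 0, 0, 0]]
  ]
}}

```text
time_s: 7.88
tool_pos: [0.4647, -0.1003, 0.0301]
orientation: [-2.346, -2.085, 0.003]
ft_force: [-0.6, 0.3, -0.3]
finger_gap: 0.0682
```

Emit:
{"method": "step_arm", "body": {
  "deltas": [
    [[0.8, 0, 0, 0.7, 0, 0, 0], [0.8, 0, 0, 0, 0, 0, 0], [0.8, 0, 0, 0, 0, 0, 0]]
  ]
}}

```text
time_s: 8.13
tool_pos: [0.4662, -0.1013, 0.0258]
orientation: [2.349, 2.086, 0.001]
ft_force: [-0.7, 0.1, 0.5]
finger_gap: 0.0686
```

Run:
```python
from h import *
show()
```

```text
t 8.13 tester TCP mm [-119.7477  -71.897    25.8343] 
x,y,z axes in tester [[0.002, 1.0, 0.0], [1.0, -0.002, 0.001], [0.001, 0.0, -1.0]] 
q [ 0.1694  0.5992 -0.0785  2.1658  0.1193  0.3799 -0.1246] F [-0.6808  0.144   0.4775] gap 0.0686
```

Emit:
{"method": "step_arm", "body": {
  "deltas": [
    [[0.8, -0.34, -0.07, 0, 0, 0, 0], [0.8, 0, 0, 0, 0, 0, 0], [0.5, 0, 0, 0, 0, 0, 0], [0.5, 0, 0, 0, 0, 0, 0], [0.5, 0, 0, 0, 0, 0, 0]]
  ],
  "grip_force": 60
}}

```text
time_s: 8.55
tool_pos: [0.4643, -0.1051, 0.0261]
orientation: [2.35, 2.085, -0.0]
ft_force: [-3.0, -0.4, 10.8]
finger_gap: 0.0483
```

Emit:
{"method": "step_arm", "body": {
  "deltas": [
    [[0.4, 0, 0, 0, 0, 0, 0], [0.3, 0, 0, 0, 0, 0, 0], [0.3, 0, 0, 0, 0, 0, 0], [0.3, 0, 0, 0, 0, 0, 0]]
  ]
}}

```text
time_s: 8.88
tool_pos: [0.4643, -0.1051, 0.0261]
orientation: [2.349, 2.085, -0.0]
ft_force: [-3.1, -0.3, 11.7]
finger_gap: 0.0486
```

Run:
```python
from h import *
show()
```

```text
t 8.88 tester TCP mm [-121.1907  -75.8073   26.1071] 
x,y,z axes in tester [[0.003, 1.0, -0.0], [1.0, -0.003, 0.0], [0.0, -0.0, -1.0]] 
q [ 0.1777  0.598  -0.079   2.1677  0.1209  0.3797 -0.119 ] F [-3.0963 -0.2663 11.673 ] gap 0.0486
```

Emit:
{"method": "step_arm", "body": {
  "deltas": [
    [[0.3, 0, 0, -0.4, 0, 0, 0], [0.3, 0, 0, -0.8, 0, 0, 0], [0.3, 0, 0, -0.8, 0, 0, 0], [0.3, 0, 0, 0, 0, 0, 0], [0.3, 0, 0, 0, 0, 0, 0]]
  ],
  "grip_force": 70
}}

```text
time_s: 9.3
tool_pos: [0.4652, -0.105, 0.0459]
orientation: [2.349, 2.085, 0.002]
ft_force: [0.8, 0.2, -6.3]
finger_gap: 0.0479
```

Run:
```python
from h import *
show()
cv2.imwrite("pics/s7.png",np.hstack([cv2.resize(viewer.capture("side")[150:270,240:360],(400,400),interpolation=cv2.INTER_CUBIC),viewer.capture("wrist")[:,120:520]]))
```

```text
t 9.3 tester TCP mm [-120.4041  -75.6088   45.9484] 
x,y,z axes in tester [[0.003, 1.0, 0.0], [1.0, -0.003, 0.001], [0.001, 0.0, -1.0]] 
q [ 0.1848  0.561  -0.0887  2.1532  0.1133  0.4302 -0.1122] F [ 0.7989  0.167  -6.3123] gap 0.0479
```

View pics/s7.png

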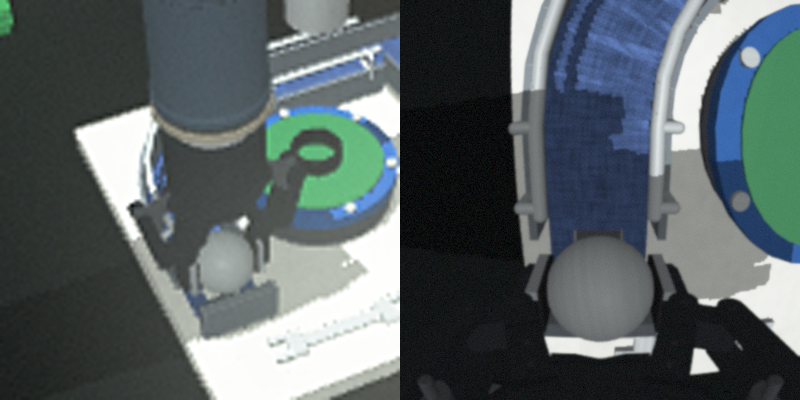

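Ball is held between the pads (wrist force -6.3 N). Lift, then lean the tool 45° to the left about the ball.

Emit:
{"method": "step_arm", "body": {
  "deltas": [
    [[0.3, 0, 0, -1.5, 0, 0, 0], [0.3, 0, 0, -2, 0, 0, 0], [0.3, 0, 0, -2, 0, 0, 0], [0.3, 0, 0, -0.8, 0, 0, 0], [0.3, 0, 0, 0, 0, 0, 0]]
  ]
}}

```text
time_s: 9.82
tool_pos: [0.4656, -0.105, 0.1095]
orientation: [2.348, 2.084, 0.003]
ft_force: [0.9, 0.1, -4.8]
finger_gap: 0.0482
```

Emit:
{"method": "step_arm", "body": {
  "deltas": [
    [[0.3, -0.18, 0, 0, 0, -5, 0], [0.3, -0.18, 0, 0, 0, -5, 0], [0.3, -0.18, 0, 0, 0, -5, 0], [0.3, -0.18, 0, 0, 0, -5, 0], [0.3, 0, 0, 0, 0, 0, 0]]
  ]
}}

```text
time_s: 10.23
tool_pos: [0.4648, -0.1066, 0.1072]
orientation: [2.146, 1.926, -0.383]
ft_force: [0.2, 1.8, -5.2]
finger_gap: 0.0483
```

```bash
cat >> h.py <<'E'
def ball(st=None):
    st=st or r.get_state(); Rt=R.from_rotvec(st["orientation"]).as_matrix()
    b=1e3*T(np.array(st["tool_pos"])-.021*Rt[:,2]); print("ball est mm",b); return b
E
python3 - <<'E'
from h import *
show();ball()
E
```

```text
t 10.23 tester TCP mm [-120.5105  -77.2939  107.1557] 
x,y,z axes in tester [[-0.008, 0.939, -0.345], [1.0, 0.008, -0.002], [0.001, -0.345, -0.939]] 
q [-0.2672  0.5051  0.1923  2.1212  0.428   0.6426 -0.5624] F [ 0.1566  1.8101 -5.1702] gap 0.0483
ball est mm [-120.5318  -70.0562  126.8691]
```

Emit:
{"method": "step_arm", "body": {
  "deltas": [
    [[0.3, -0.18, 0, 0, 0, -5, 0], [0.3, -0.18, 0, 0, 0, -5, 0], [0.3, -0.18, 0, 0, 0, -5, 0], [0.3, -0.18, 0, 0, 0, -5, 0], [0.3, -0.18, 0, 0, 0, -5, 0]]
  ]
}}

```text
time_s: 10.65
tool_pos: [0.463, -0.1192, 0.1127]
orientation: [1.876, 1.667, -0.779]
ft_force: [0.2, 0.6, -5.1]
finger_gap: 0.0484
```

Emit:
{"method": "step_arm", "body": {
  "deltas": [
    [[0.3, 0, 0, 0, 0, 0, 0], [0.3, 0, 0, 0, 0, 0, 0]]
  ]
}}

```text
time_s: 10.82
tool_pos: [0.4627, -0.1188, 0.1119]
orientation: [1.877, 1.672, -0.778]
ft_force: [-0.6, -0.5, -4.2]
finger_gap: 0.0481
```

```bash
cat >> h.py <<'E'
def to(bx,by,bz):
    st=r.get_state(); Rt=R.from_rotvec(st["orientation"]).as_matrix(); b=T(np.array(st["tool_pos"])-.021*Rt[:,2])
    print("tool shift cm to",(bx,by,bz),100*Rt.T@(W(np.array([bx,by,bz])/1e3)-W(b)))
E
python3 - <<'E'
from h import *
show();ball(); to(-120,-40,112); to(-.7,0,112)
E
```

```text
t 10.82 tester TCP mm [-121.2299  -89.5974  111.8705] 
x,y,z axes in tester [[-0.002, 0.709, -0.705], [1.0, -0.001, -0.003], [-0.003, -0.705, -0.709]] 
q [-0.6192  0.71    0.4044  2.102   0.6487  0.8141 -0.9352] F [-0.5728 -0.5464 -4.1642] gap 0.0481
ball est mm [-121.1696  -74.784   126.7554]
tool shift cm to (-120, -40, 112) [ 3.5061  0.1199 -1.4081]
tool shift cm to (-0.7, 0, 112) [ 6.3177 12.0473 -4.264 ]
```

Emit:
{"method": "step_arm", "body": {
  "deltas": [
    [[0.3, 1.0, 0.03, -0.7, 0, 0, 0], [0.3, 1.6, 0.03, -1.1, 0, 0, 0], [0.3, 1.6, 0.03, -1.1, 0, 0, 0], [0.3, 1.5, 0.03, -1.0, 0, 0, 0], [0.3, 0.96, 0, -0.6, 0, 0, 0]]
  ]
}}

```text
time_s: 11.23
tool_pos: [0.4745, -0.0377, 0.0975]
orientation: [1.877, 1.671, -0.773]
ft_force: [0.6, -0.1, -5.2]
finger_gap: 0.0482
```

Emit:
{"method": "step_arm", "body": {
  "deltas": [
    [[0.3, 0, 0, 0, 0, 0, 0], [0.3, 0, 0, 0, 0, 0, 0]]
  ]
}}

```text
time_s: 11.4
tool_pos: [0.4738, -0.0404, 0.0982]
orientation: [1.876, 1.668, -0.777]
ft_force: [0.5, -0.2, -4.9]
finger_gap: 0.0479
```

Run:
```python
from h import *
show();ball(); to(-60,2,112); to(-.7,0,112)
```

```text
t 11.4 tester TCP mm [-119.3268  -10.533    98.1827] 
x,y,z axes in tester [[0.001, 0.707, -0.707], [1.0, -0.001, -0.0], [-0.001, -0.707, -0.707]] 
q [-0.7082  0.7519  0.3491  2.0146  0.5513  0.9143 -0.9686] F [ 0.5443 -0.1648 -4.9129] gap 0.0479
ball est mm [-119.308     4.3099  113.0383]
tool shift cm to (-60, 2, 112) [-0.0866  5.9311  0.2314]
tool shift cm to (-0.7, 0, 112) [-0.2248 11.8613  0.3675]
```

Emit:
{"method": "step_arm", "body": {
  "deltas": [
    [[0.3, 0, 0.8, 0, 0, 0, 0], [0.3, 0, 1.3, 0, 0, 0, 0], [0.3, 0, 1.3, 0, 0, 0, 0], [0.3, 0, 1.3, 0, 0, 0, 0], [0.3, 0, 1.3, 0, 0, 0, 0]]
  ]
}}

```text
time_s: 11.82
tool_pos: [0.5337, -0.0499, 0.0988]
orientation: [1.878, 1.665, -0.779]
ft_force: [-0.0, 0.2, -5.3]
finger_gap: 0.0482
```

Emit:
{"method": "step_arm", "body": {
  "deltas": [
    [[0.3, 0, 1.3, 0, 0, 0, 0], [0.3, 0, 1.3, 0, 0, 0, 0], [0.3, -0.05, 1.3, 0.1, 0, 0, 0], [0.3, -0.05, 1.2, 0.1, 0, 0, 0], [0.3, -0.05, 0.6, 0.1, 0, 0, 0]]
  ]
}}

```text
time_s: 12.23
tool_pos: [0.5905, -0.0601, 0.0977]
orientation: [1.878, 1.664, -0.778]
ft_force: [0.2, -0.1, -5.6]
finger_gap: 0.0479
```

Emit:
{"method": "step_arm", "body": {
  "deltas": [
    [[0.3, 0, 0, 0, 0, 0, 0], [0.3, 0, 0, 0, 0, 0, 0]]
  ]
}}

```text
time_s: 12.4
tool_pos: [0.5886, -0.0593, 0.0973]
orientation: [1.878, 1.665, -0.779]
ft_force: [-0.2, 0.3, -4.5]
finger_gap: 0.048
```

Run:
```python
from h import *
show();ball(); to(-.7,0,112)
cv2.imwrite("pics/s8.png",np.hstack([cv2.resize(viewer.capture("side")[120:240,280:400],(400,400),interpolation=cv2.INTER_CUBIC),viewer.capture("wrist")[:,120:520]]))
```

```text
t 12.4 tester TCP mm [ -3.0339 -15.9285  97.3204] 
x,y,z axes in tester [[0.003, 0.707, -0.708], [1.0, -0.004, -0.001], [-0.003, -0.708, -0.707]] 
q [-0.5748  0.8405  0.3396  1.7354  0.5375  1.0246 -0.8027] F [-0.2122  0.2764 -4.5097] gap 0.048
ball est mm [ -2.9621  -1.0704 112.1607]
tool shift cm to (-0.7, 0, 112) [ 0.0876  0.2258 -0.0652]
```

View pics/s8.png

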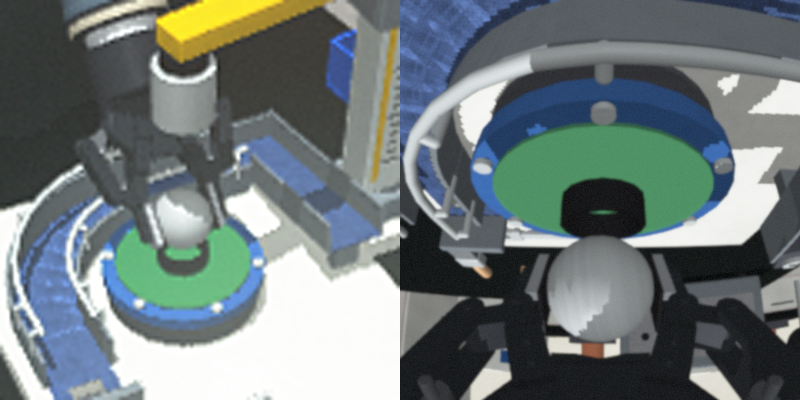

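Side crop: ball (184,217) hangs just above the ring (182,257), with the head clear of the leaning gripper. In the wrist view the ring is at about (602,205) and the ball at (600,288). Checking the alignment numerically.

Run:
```python
from h import *
s=lambda c:(c[0]*.3+280-.35,c[1]*.3+120-.35)
print("side ball",1e3*T(onz("side",s((184,217)),.112)),"ring",1e3*T(onz("side",s((182,251)),.08)),1e3*T(onz("side",s((182,257)),.074)))
w=cv2.imread("pics/s8.png")[:,400:]; hw=cv2.cvtColor(w,cv2.COLOR_BGR2HSV)
g=((hw[...,0]>40)&(hw[...,0]<85)&(hw[...,1]>80)).astype(np.uint8)
c=max(cv2.findContours(g,cv2.RETR_EXTERNAL,cv2.CHAIN_APPROX_NONE)[0],key=cv2.contourArea)
h=cv2.convexHull(c)[:,0]; h=h[h[:,1]<195]+[120,0]
p=np.array([T(onz("wrist",q,.064))[:2] for q in h])*1e3
A=np.c_[2*p,np.ones(len(p))];k=np.linalg.lstsq(A,(p**2).sum(1),rcond=None)[0];print("glass circle",k[:2],np.sqrt(k[2]+k[:2]@k[:2]),len(p))
print("wrist ball",1e3*T(onz("wrist",(320,288),.112)))
```

```text
side ball [ -2.266   -4.9618 112.    ] ring [ -6.8322 -10.7961  80.    ] [ -7.273  -11.7456  74.    ]
glass circle [-1.3986 -1.1557] 57.84053775104964 32
wrist ball [ -2.8946  -6.4003 112.    ]
```

Emit:
{"method": "step_arm", "body": {
  "deltas": [
    [[0.3, 0.06, 0.2, -0.05, 0, 0, 0], [0.3, 0.2, 0, 0.2, 0, 0, 0], [0.3, 0.2, 0, 0.2, 0, 0, 0], [0.3, 0.2, 0, 0.2, 0, 0, 0], [0.3, 0, 0, 0, 0, 0, 0]]
  ]
}}

```text
time_s: 12.92
tool_pos: [0.5909, -0.0577, 0.088]
orientation: [1.877, 1.667, -0.779]
ft_force: [-0.5, -0.7, -5.9]
finger_gap: 0.0482
```

Emit:
{"method": "step_arm", "body": {
  "deltas": [
    [[0.3, 0, 0, 0, 0, 0, 0], [0.3, 0, 0, 0, 0, 0, 0]]
  ]
}}

```text
time_s: 13.08
tool_pos: [0.5913, -0.0579, 0.0888]
orientation: [1.877, 1.667, -0.778]
ft_force: [0.1, 0.5, -4.7]
finger_gap: 0.0479
```

Run:
```python
from h import *
show();ball(); to(-.8,-.3,98)
```

```text
t 13.08 tester TCP mm [ -0.5633 -14.2751  88.7877] 
x,y,z axes in tester [[0.002, 0.707, -0.707], [1.0, -0.003, -0.0], [-0.002, -0.707, -0.707]] 
q [-0.5739  0.855   0.3379  1.7315  0.5375  1.015  -0.8087] F [ 0.0614  0.53   -4.7356] gap 0.0479
ball est mm [ -0.5226   0.5774 103.6336]
tool shift cm to (-0.8, -0.3, 98) [ 0.3364 -0.0274  0.4604]
```

Emit:
{"method": "step_arm", "body": {
  "deltas": [
    [[0.3, 0.08, 0, 0.18, 0, 0, 0], [0.3, 0.12, 0, 0.14, 0, 0, 0], [0.3, 0, 0, 0, 0, 0, 0], [0.3, 0, 0, 0, 0, 0, 0]]
  ]
}}

```text
time_s: 13.42
tool_pos: [0.5912, -0.0588, 0.085]
orientation: [1.877, 1.667, -0.778]
ft_force: [-0.8, 0.5, -5.4]
finger_gap: 0.0482
```

Emit:
{"method": "step_arm", "body": {
  "deltas": [
    [[0.3, 0.07, 0, 0.07, 0, 0, 0], [0.3, 0, 0, 0, 0, 0, 0], [0.3, 0, 0, 0, 0, 0, 0]]
  ]
}}

```text
time_s: 13.67
tool_pos: [0.5912, -0.0588, 0.0843]
orientation: [1.877, 1.666, -0.778]
ft_force: [0.2, 0.8, -3.1]
finger_gap: 0.0485
```

Run:
```python
from h import *
show();ball(); to(-.8,-.3,98)
```

```text
t 13.67 tester TCP mm [ -0.586  -15.1993  84.2572] 
x,y,z axes in tester [[0.002, 0.707, -0.707], [1.0, -0.003, -0.0], [-0.002, -0.707, -0.707]] 
q [-0.5727  0.8614  0.338   1.7341  0.5386  1.0069 -0.8133] F [ 0.2025  0.7525 -3.0635] gap 0.0485
ball est mm [-0.5428 -0.3467 99.1031]
tool shift cm to (-0.8, -0.3, 98) [ 0.0813 -0.0257  0.0747]
```

Contact is beginning (Fz -5.4 → -3.1 N). Settling in 0.7 mm steps.

Emit:
{"method": "step_arm", "body": {
  "deltas": [
    [[0.3, 0.05, 0, 0.05, 0, 0, 0], [0.3, 0, 0, 0, 0, 0, 0], [0.3, 0, 0, 0, 0, 0, 0]]
  ]
}}

```text
time_s: 13.92
tool_pos: [0.5912, -0.0589, 0.0839]
orientation: [1.877, 1.666, -0.778]
ft_force: [-1.6, 0.9, 1.2]
finger_gap: 0.0485
```

Emit:
{"method": "step_arm", "body": {
  "deltas": [
    [[0.3, 0.05, 0, 0.05, 0, 0, 0], [0.3, 0, 0, 0, 0, 0, 0], [0.3, 0, 0, 0, 0, 0, 0]]
  ]
}}

```text
time_s: 14.17
tool_pos: [0.5912, -0.059, 0.0836]
orientation: [1.877, 1.665, -0.778]
ft_force: [-3.2, 2.6, 6.6]
finger_gap: 0.0482
```

Run:
```python
from h import *
show();ball()
```

```text
t 14.17 tester TCP mm [ -0.5219 -15.3687  83.6456] 
x,y,z axes in tester [[0.002, 0.706, -0.708], [1.0, -0.003, 0.0], [-0.002, -0.708, -0.706]] 
q [-0.5729  0.8626  0.3383  1.7343  0.5392  1.006  -0.8148] F [-3.2374  2.6307  6.5964] gap 0.0482
ball est mm [-0.4831 -0.5048 98.4801]
```

Emit:
{"method": "step_arm", "body": {
  "deltas": [
    [[0.3, -0.04, 0, -0.04, 0, 0, 0], [0.3, 0, 0, 0, 0, 0, 0], [0.56, 0, 0, 0, 0, 0, 0], [0.58, 0, 0, 0, 0, 0, 0], [0.6, 0, 0, 0, 0, 0, 0]]
  ],
  "grip_force": 20
}}

```text
time_s: 14.58
tool_pos: [0.5911, -0.0588, 0.0831]
orientation: [1.877, 1.667, -0.778]
ft_force: [-2.3, 0.5, -0.2]
finger_gap: 0.0511
```

Emit:
{"method": "step_arm", "body": {
  "deltas": [
    [[0.62, 0, 0, 0, 0, 0, 0], [0.64, 0, 0, 0, 0, 0, 0], [0.67, 0, 0, 0, 0, 0, 0], [0.7, 0, 0, 0, 0, 0, 0], [0.75, 0, 0, 0, 0, 0, 0]]
  ]
}}

```text
time_s: 15.0
tool_pos: [0.5914, -0.0587, 0.0833]
orientation: [1.877, 1.667, -0.777]
ft_force: [-0.9, 0.5, -1.3]
finger_gap: 0.064
```

Emit:
{"method": "step_arm", "body": {
  "deltas": [
    [[0.75, 0, 0, 0, 0, 0, 0], [0.75, 0, 0, 0, 0, 0, 0]]
  ]
}}

```text
time_s: 15.17
tool_pos: [0.5913, -0.0587, 0.0833]
orientation: [1.877, 1.667, -0.777]
ft_force: [-0.6, -0.0, 0.0]
finger_gap: 0.0643
```

Run:
```python
from h import *
show()
im=viewer.capture("wrist"); cv2.imwrite("pics/w9.png",im); cv2.imwrite("pics/side9.png",viewer.capture("side"))
old=cv2.imread("pics/s8.png")[:,400:]
def ballpx(w):
    hw=cv2.cvtColor(w,cv2.COLOR_BGR2HSV); m=((hw[...,1]<40)&(hw[...,2]>70)).astype(np.uint8)
    g=cv2.medianBlur(cv2.cvtColor(w,cv2.COLOR_BGR2GRAY),5)
    return cv2.HoughCircles(g[200:370,100:300],cv2.HOUGH_GRADIENT,1,200,param1=80,param2=15,minRadius=40,maxRadius=65)
print(ballpx(old),ballpx(im[:,120:520]))
```

```text
t 15.17 tester TCP mm [ -0.4651 -15.0543  83.2759] 
x,y,z axes in tester [[0.002, 0.707, -0.707], [1.0, -0.003, 0.0], [-0.002, -0.707, -0.707]] 
q [-0.5726  0.8627  0.3378  1.7342  0.5387  1.0053 -0.8141] F [-0.5777 -0.0163  0.0255] gap 0.0643
[[[98.5 88.5 53.3]]] [[[97.5 87.5 53.3]]]
```

Emit:
{"method": "step_arm", "body": {
  "deltas": [
    [[0.75, 0, 0, -0.7, 0, 0, 0], [0.75, 0, 0, -1, 0, 0, 0], [0.75, 0, 0, -1.5, 0, 0, 0], [0.75, 0, 0, -1.5, 0, 0, 0], [0.75, 0, 0, -1.5, 0, 0, 0]]
  ]
}}

```text
time_s: 15.68
tool_pos: [0.5967, -0.0139, 0.1282]
orientation: [1.877, 1.667, -0.777]
ft_force: [0.2, 0.4, 0.5]
finger_gap: 0.0643
```

Emit:
{"method": "step_arm", "body": {
  "deltas": [
    [[0.75, 0, 0, -2, 0, 0, 0], [0.75, 0, 0, -2, 0, 0, 0], [0.75, 0, 0, -2, 0, 0, 0], [0.75, 0, 0, -1, 0, 0, 0], [0.75, 0, 0, 0, 0, 0, 0]]
  ]
}}

```text
time_s: 16.1
tool_pos: [0.6034, 0.0367, 0.178]
orientation: [1.876, 1.669, -0.772]
ft_force: [0.1, -1.2, -0.2]
finger_gap: 0.0638
```

Emit:
{"method": "step_arm", "body": {
  "deltas": [
    [[0.75, 0, 0, 0, 0, 0, 0], [0.75, 0, 0, 0, 0, 0, 0]]
  ]
}}

```text
time_s: 16.27
tool_pos: [0.6018, 0.033, 0.1762]
orientation: [1.877, 1.666, -0.779]
ft_force: [0.3, -0.4, -0.6]
finger_gap: 0.0636
```

Run:
```python
from h import *
show()
cv2.imwrite("pics/s10.png",np.hstack([cv2.resize(viewer.capture("side")[120:280,240:440],(500,400),interpolation=cv2.INTER_CUBIC),viewer.capture("wrist")[:,170:470]]))
```

```text
t 16.27 tester TCP mm [ -0.677   77.2675 176.234 ] 
x,y,z axes in tester [[0.002, 0.706, -0.708], [1.0, -0.004, -0.001], [-0.003, -0.708, -0.706]] 
q [-0.6688  0.7826  0.3168  1.5591  0.4639  1.2869 -0.7501] F [ 0.2755 -0.4363 -0.567 ] gap 0.0636
```

View pics/s10.png

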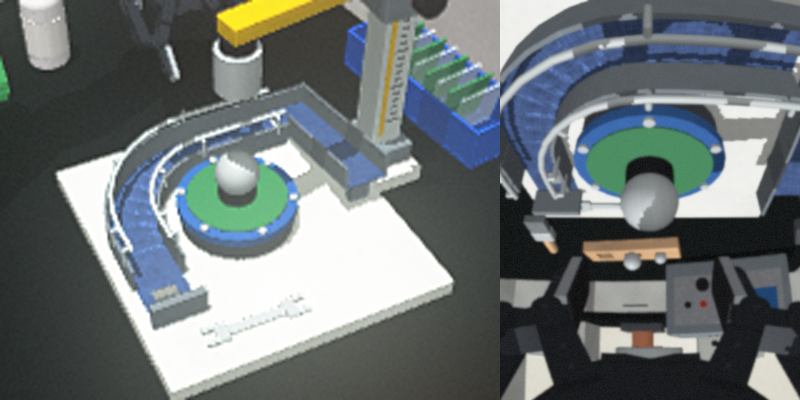

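The ball sits centred on the ring (side crop (237,175), wrist crop (649,200)). The gripper is clear, the spanner is in place, and the wrist force is about 0. Handing in.

Run:
```python
from h import *
print(r.hand_in())
```

```text
the job is handed in; nothing more can be done
None
```

The steel ball is on the centring ring under the release magnet, and I handed the job in at about 16.3 s of the 59 s allowed.

- **Push:** I pushed the ball with the shut gripper through the rail slot, round the bend and into the exit pocket. Two camera views put it at tester (-120.5, -78, 43.5) mm, which matches the ball sitting in the pocket.
- **Placing:** I gripped it with the jaws along tester x, lifted it, leaned the tool 45° to the left and lowered it onto the ring in steps of about 0.7 mm until contact. I then opened the jaws slowly and backed out along the tool axis.
- **Last checks:** The ball did not move when released. It sat centred on the ring in the side and wrist views, the gripper was clear, and the wrist force was near zero. The spanner was in place in the last picture, and the head was clear of the gripper in the views I took under it. No force above about 12 N showed in the readings, and that peak came while gripping in the pocket.
- **What disagreed:**
  - **Side camera:** it read about 5 to 10 mm off the wrist camera on the tester, so I relied on the wrist camera and the contact force.
  - **Grip opening:** it read about 48 mm on the 50.8 mm ball, but the hold was firm.

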